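# Reset the tripped breaker of the micromotor unit

## Task

One of the two overload breakers on the micromotor control unit has tripped: its button stands out farther than the other's and shows its white band. Press the unit's large power rocker off (front end down), then push the tripped button right in until it stays in, and then press the rocker fully on again (back end, by the display, down). Press only these two controls: leave the other breaker, the smaller rocker and the speed dial alone, and do not pick up or shift anything on the bench.

Things in the scene. Friction and masses are not known exactly. Their poses are not given: they have to be found in the camera images.
- unit: Micromotor control unit, grey case fixed to the bench, 200 mm deep (own x, front to back), 240 mm wide (own y, to the left). Origin under its centre, z up. Front part (x -100 to +30 mm): level control deck 70 mm above the bench. Back part (x +30 to +100): raised housing 102 mm high with a dark display on top.
- deck (a point): Centre of the deck's surface, 35 mm in front of the unit's centre. Controls on the deck in the unit's own (x, y), mm: power rocker (-35, 72), smaller rocker (-30, 5), speed dial (-8, -70), the two breakers (-66, -45) and (-66, -98); either of them may be the tripped one.
- power_rocker (a joint): Large left rocker: black V-shaped key, 40 mm along the unit's x, 26 mm wide, in a 48 x 33 mm bezel 3.5 mm high. +0.2 rad: on, end by the raised housing down. -0.2: off, front end down. Starts on. The half that is down lies level 5.5 mm above the deck, the other rises from the middle to 13 mm above the deck at its end. Moves at about 2 N at an end; stays wherever it is left.
- power_on_end (a point): Point on the top face of the power rocker 14 mm from its middle towards the back: pressing down here switches on. It moves with the rocker.
- power_off_end (a point): Point on the top face of the power rocker 14 mm from its middle towards the front edge: pressing down here switches off. It moves with the rocker.
- breaker_tripped (a joint): Travel of the tripped breaker's button, m: 0 to 0.001 at the start (standing out, a white band showing under its head), 0.007 fully in. Black button, 12 mm across, in a steel bush 17 mm wide, 6 mm high, with a hexagon nut 24 mm wide. Its top is 17 mm above the deck when out, 10 mm when in. It slides straight down at about 4 N and stays where it is left.
- tripped_top (a point): Centre of the top of the tripped breaker's button; moves with it.
- breaker_set (a joint): The other breaker, identical but already in (0.007 at the start, no white band to be seen). Leave alone.
- set_top (a point): Centre of the top of the other breaker's button.
- collar_set: Nut and bush of the other breaker with its button; origin at deck height on its axis.
- direction_rocker (a joint): Tilt of the smaller rocker, black, 30 mm long (along the unit's y) and 20 mm wide; starts at about +0.2 rad. Leave alone.
- dial_mark (a point): Pointer mark at the edge of the top of the black speed dial, 42 mm in diameter and 22 mm high, 14 mm from its axis. Leave the dial where it is set.
- ring: Brass finger ring, 23 mm in diameter, 6 mm high, lying on the deck near its front edge; origin under its centre.
- gem_jar: Small clear jar with white cap, 34 mm in diameter, 30 mm high, on the raised housing; origin under its centre.
- cradle: Black handpiece rest on the bench to the left of the unit, 120 x 50 mm, 46 mm high; origin under its centre.
- handpiece: Steel micromotor handpiece with black grip bands, 22 mm thick, 152 mm long without its bur, lying along x in the rest with its axis 43 mm above the bench; origin on its axis about the middle.
- bur_stand: Round wooden stand with nine burs, 64 mm in diameter, 59 mm high, on the bench to the right of the unit; origin under its centre.
- third_hand: Dark round weighted base 72 mm in diameter with sprung tweezers reaching 135 mm to its -x at about 65 mm height; origin under the base's centre.
- bench_block: Round steel bench block on a dark wooden base, 120 x 90 x 48 mm; origin under its centre.
- tub: Clear plastic tub with white lid, 122 x 92 x 58 mm; origin under its centre.
- cone: White ceramic cone stump, 52 mm wide at the foot, 62 mm high; origin under its centre.

How it is judged:
By the outcome, as a careful person would: the job done as asked, in the order asked, and still so for the second after the job is handed in, with the robot touching nothing.
It also fails if it takes over 45 s, if anything falls off the work surface, if the arm or the gripper's body presses on something with over 40 N, if the wrist force passes 120 N, or if a joint passes its speed limit or range.

## Robot

A 6-joint arm with a two-finger parallel gripper is mounted at the origin on the work surface. World frame = base frame: x ahead of the robot, y to its left, z up, the work surface at z = 0. Lengths are in m, angles in rad, forces in N, time in s.
With the tool pointing down it reaches from about 0.275 to 0.85 m from the base axis. Payload 19 kg.
Tool frame: the origin (TCP) lies on the centre line of the jaws, within the pads' length; the fingertips stand 19 mm ahead of it and the grasp point (between the pads) is the TCP; z points along the fingers, y is the line along which they close (so a half turn about z gives the same grasp; the last joint's range is limited). The gripper opens to 85 mm and grips with 20 to 120 N. Pads are 22 mm wide; open, the fingers measure 114 mm over their backs; the gripper's body (76 mm by 85 mm) begins 54 mm behind the grasp point. The pads swing forward as they close: fully open they stand 13 mm farther back than shut.
Start: joints at [-1.262, 0.15, 1.437, -0, 1.554, -0.134], TCP at [0.246, -0.52, 0.25] pointing down, gripper open.
Joint ranges: [-2.8, 2.8], [-0.68, 2.1], [0.12, 2.68], [-1.39, 4.53], [0.16, 2.79], [-2.81, 2.81]. Speed limits (rad/s): [1.89, 1.89, 2.22, 3.01, 3.01, 3.01].

## Interface

Orientations are given as a unit quaternion [w, x, y, z].
In Python, from bench import * gives the robot as it stands.
- The arm moves only by the shell command python3 -m inch 'ROWS' [FORCE]. ROWS is JSON, one flat list of numbers, 7 for each row, row after row: the opening, from 0 (shut) to 1 (fully open), then the shift along the world's x, y, z in units of 0.2 m (1.0 is 0.2 m), then the turn, a rotation vector about the world's x, y, z in units of 45 degrees (1.0 is 45 degrees). A call has 1 to 8 rows; each row is the pose to reach, as a shift and turn from the pose commanded when the call began; what a row does not reach only later rows make up. A row lasts 1/8 s, in which the tool goes at most 62.5 mm and 10.7 degrees, less where a joint would pass 70% of its speed; a pose out of reach is approached as far as the arm can. A call with a number of a shift or a turn outside -1 to 1 is refused whole. A call with a gripper value outside its range is refused whole. The fingers move at their own pace and stop on an object; FORCE is the grip in N (left out, the last holds). Time passes only in rows, so rows that repeat a pose let the fingers close. It gives the time, the measured TCP pose, the force, the opening and the grip force at its end, in the units of the state.
- state(): the state, without advancing time (a new reading comes with each control period).
- capture(name): name is "side" or "top" or "wrist"; returns a dict with "color" (420x560x3 uint8, blue, green, red), "fx", "fy", "cx", "cy" (pixels), "rvec" (rotation vector, rad) and "tvec" (3), from world to camera coordinates, as OpenCV has them; the wrist camera has in their place "tool_from_camera" (4x4, takes a point from camera to tool coordinates, whose origin is the TCP and whose axes are the flange's). Camera axes: x right, y down, z forward; pixel columns grow to the right and rows downward; lengths in m; the calibration is good to about 2 mm. The wrist camera is an equidistant fisheye: a pixel r from the principal point sees the ray r / f radians off the axis. A picture is of the moment at which its call begins: read the wrist's pose just before it. There is no depth.
- finish_job(): hands the job in; it is judged then, once.
The state is a dict: "time_s": time; "joint_pos": joint angles; "qvel": joint speeds; "joint_torque": joint torques, N m; "tcp_pos": TCP position; "tool_rot": TCP orientation; "ft_force": force on the tool from outside, world axes, zero at the start; "ft_torque": the same for the moment, N m; "finger_gap": opening from 0.0 (shut) to 1.0 (fully open); "grip_force": force on a finger pad.
Only numpy, scipy, OpenCV 4.12 (cv2) and the standard library are available. Lean on these libraries where they do the work, as an engineer would, in place of code of your own. Each camera call takes 0.05 s, during which the arm holds its last target. There are 200 camera calls.

## Working session

There is one attempt and no reset: what is moved stays moved. The work goes in short steps, Python scripts to look and compute and a shell command to move; the robot and the scene stay as the last step left them, time stands still between calls to the robot, and variables do not carry over. Pictures are saved under pics/ and viewed, at most 10 in all, crops included, and the job is handed in when it is done.

```bash
mkdir -p pics; python3 - <<'E'
from bench import *
import cv2,pickle
d={}
s=state();print(s)
for n in("top","side"):
    c=capture(n);d[n]=c;cv2.imwrite(f"pics/{n}0.png",c["color"]);print(n,{k:v for k,v in c.items() if k!="color"})
pickle.dump(d,open("cap0.pkl","wb"))
E
```

```text
{'time_s': 0.0, 'joint_pos': array([-1.26200287e+00,  1.50953391e-01,  1.43797009e+00,  1.14510819e-05,
        1.55377664e+00, -1.34010125e-01]), 'qvel': array([ 6.13917131e-04, -4.35396443e-05,  1.11297120e-04, -7.86893134e-04,
        1.02446674e-03, -1.49890867e-03]), 'joint_torque': array([-1.95049506e-03, -7.13061976e+01, -5.70871603e+01, -2.83392746e-04,
        8.87357077e-03, -4.62244361e-05]), 'tcp_pos': array([ 0.2462923 , -0.51936346,  0.24972435]), 'tool_rot': array([-5.52119749e-04,  9.75590451e-01,  2.19597280e-01, -4.26272884e-05]), 'ft_force': array([-0.23689327, -0.33900493,  0.95126842]), 'ft_torque': array([ 0.03404351, -0.00839143,  0.04216945]), 'grip_force': 0.0, 'finger_gap': 1.000100180778141}
top {'fx': 464.3469928985198, 'fy': 464.3469928985198, 'cx': 286.5937150438139, 'cy': 207.9400041215861, 'rvec': array([ 2.15370541, -2.20334563,  0.04536715]), 'tvec': array([0.03918465, 0.51115693, 1.33320979])}
side {'fx': 459.80677969062486, 'fy': 459.80677969062486, 'cx': 285.33899836193757, 'cy': 211.26410442201237, 'rvec': array([ 2.40866123, -0.33733361,  0.11092768]), 'tvec': array([-0.504821  ,  0.17735523,  1.61148569])}
```

View pics/top0.png

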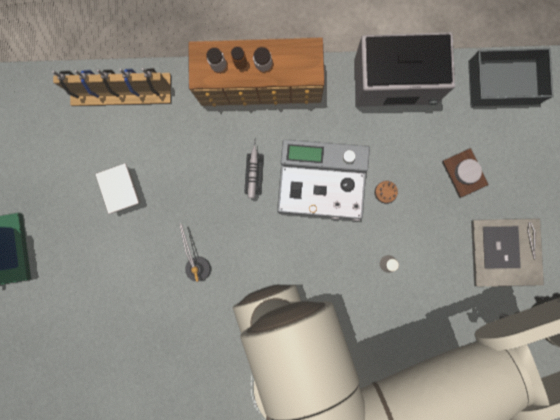

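View pics/side0.png

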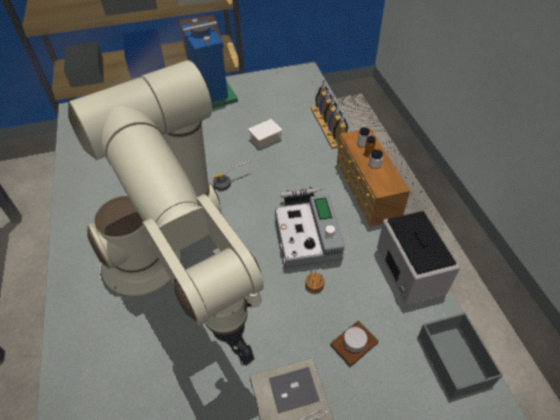

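The top view shows the unit's deck around (322,193), with the power rocker at about (296,190), the dial at (347,184), the breakers at about (337,205) and (356,207), and the ring at (312,209). The side view confirms the layout. Next I'll estimate the unit's pose from the bright deck.

```bash
cat > h.py <<'E'
import numpy as np,cv2
from scipy.spatial.transform import Rotation as R
def ray(c,uv,z,pose=None):
    u,v=uv
    if pose is None:
        Rm=cv2.Rodrigues(c["rvec"])[0];o=-Rm.T@c["tvec"];d=Rm.T@np.array([(u-c["cx"])/c["fx"],(v-c["cy"])/c["fy"],1])
    else:
        p,q=pose;Rt=R.from_quat(np.r_[q[1:],q[0]]).as_matrix();T=np.array(c["tool_from_camera"])
        x,y=(u-c["cx"])/c["fx"],(v-c["cy"])/c["fy"];t=np.hypot(x,y)+1e-12
        d=np.array([np.sin(t)*x/t,np.sin(t)*y/t,np.cos(t)]);d=Rt@T[:3,:3]@d;o=p+Rt@T[:3,3]
    return o+d*(z-o[2])/d[2]
def deckrect(mask):
    cs=cv2.findContours(mask,cv2.RETR_EXTERNAL,cv2.CHAIN_APPROX_NONE)[0]
    return max(cs,key=cv2.contourArea)
E
python3 - <<'E'
import pickle;from h import *
c=pickle.load(open("cap0.pkl","rb"))["top"];g=c["color"]
m=(g.min(2)>170).astype(np.uint8)*255
m[:, :265]=0;m[:,380:]=0;m[:130]=0;m[225:]=0
m=cv2.morphologyEx(m,cv2.MORPH_CLOSE,np.ones((5,5)))
k=deckrect(m);W=np.array([ray(c,p[0],.07)[:2] for p in k],np.float32)
r=cv2.minAreaRect(W);print(r,cv2.boxPoints(r),cv2.boundingRect(k))
for uv in[(296,190),(347,184),(337,205),(356,207),(312,209)]:print(uv,ray(c,uv,.08))
E
```

```text
((0.5512562394142151, -0.07122340798377991), (0.22904548048973083, 0.12383706122636795), 83.74195861816406) [[ 0.47722298 -0.1783142 ]
 [ 0.60032207 -0.19181323]
 [ 0.6252895   0.03586738]
 [ 0.5021904   0.04936641]] (279, 167, 85, 51)
(296, 190) [ 0.55714255 -0.00101282  0.08      ]
(347, 184) [ 0.57039481 -0.14264663  0.08      ]
(337, 205) [ 0.51274422 -0.11332017  0.08      ]
(356, 207) [ 0.50597402 -0.16549043  0.08      ]
(312, 209) [ 0.5032885  -0.04401624  0.08      ]
```

```bash
python3 -m inch '[0,0.75,1,0.25,0,0,-0.7, 0,0.75,1,0.25,0,0,-0.7, 0,0.75,1,0.25,0,0,-0.7, 0,0.75,1,0.25,0,0,-0.7, 0,0.75,1,0.25,0,0,-0.7, 0,0.75,1,0.25,0,0,-0.7]' && python3 -m inch '[0,0.7,1,0,0,0,0, 0,0.7,1,0,0,0,0, 0,0.7,1,0,0,0,0, 0,0.7,1,0,0,0,0, 0,0.7,1,0,0,0,0]'
python3 - <<'E'
from bench import *
import cv2,pickle
s=state();c=capture("wrist");cv2.imwrite("pics/w1.png",c["color"]);print(s["tcp_pos"],s["tool_rot"],s["time_s"],s["joint_pos"],c["tool_from_camera"],c["fx"],c["cx"],c["cy"])
pickle.dump((s["tcp_pos"],s["tool_rot"],c),open("w1.pkl","wb"))
E
```

```text
time_s: 0.85
tcp_pos: [0.397, -0.3185, 0.3005]
tool_rot: [0.0, 0.999, -0.052, 0.0]
ft_force: [-0.2, -0.7, -0.4]
finger_gap: 0.001
grip_force: 0.0
time_s: 1.48
tcp_pos: [0.5375, -0.1177, 0.2993]
tool_rot: [-0.0, 0.999, -0.052, -0.001]
ft_force: [-0.2, -0.7, 0.6]
finger_gap: -0.001
grip_force: 0.0
[ 0.53748499 -0.11772227  0.29929131] [-4.33414024e-04  9.98653954e-01 -5.18625661e-02 -6.05429307e-04] 1.475 [-3.55914492e-01  8.77800506e-02  1.40939913e+00  4.65893965e-04
  1.64582829e+00  1.31868815e+00] [[-9.92268788e-04 -9.44489534e-01 -3.28540007e-01  8.45120194e-02]
 [ 9.99999504e-01 -9.66282593e-04 -2.42358612e-04 -2.54445671e-04]
 [-8.85573175e-05 -3.28540084e-01  9.44490024e-01 -1.22857952e-01]
 [ 0.00000000e+00  0.00000000e+00  0.00000000e+00  1.00000000e+00]] 325.19226210127806 281.5514222728022 210.75622238243537
```

View pics/w1.png

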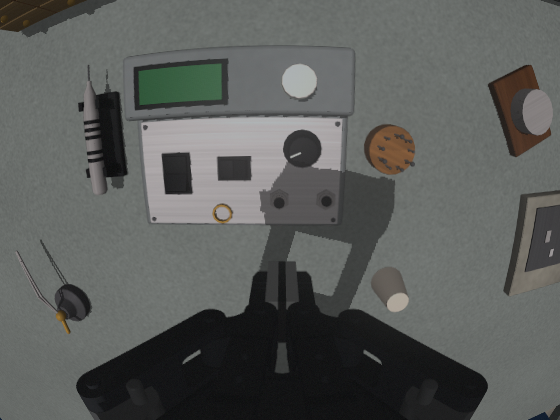

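The wrist view shows the power rocker at about (177,173), the small rocker at (234,168), the dial at (302,148), the ring at (222,212), and the breakers at (279,202) and (326,201), which are in shadow. I'll enlarge the breakers and fit the pose from the controls.

```bash
python3 - <<'E'
import pickle;from h import *
p,q,c=pickle.load(open("w1.pkl","rb"));g=c["color"]
a=cv2.resize(g[180:225,255:345],None,fx=8,fy=8,interpolation=cv2.INTER_CUBIC);a=np.clip(a*1.8,0,255).astype(np.uint8);cv2.imwrite("pics/w1c.png",a)
m=(g.max(2)<75).astype(np.uint8)
m[:145]=0;m[215:]=0
n,l,st,ce=cv2.connectedComponentsWithStats(m)
for i in range(1,n):
    if st[i,4]>30 and 140<ce[i][0]<345: print(st[i],ce[i],ray(c,ce[i],.0735,(p,q)))
m=(g.min(2)>125).astype(np.uint8)*255
m[:115]=0;m[230:]=0;m[:,:135]=0;m[:,350:]=0
# deck corner screws: holes near the corners
for uv in[(146,128),(338,125),(153,218),(334,219),(141,120),(346,117),(149,223),(340,223)]:print(uv,ray(c,uv,.07,(p,q)))
E
```

```text
[283 145  38  23 664] [302.13253012 154.30722892] [ 0.56269124 -0.14227285  0.0735    ]
[ 162  153   30   41 1101] [176.76657584 173.06176203] [5.58117120e-01 1.16349758e-04 7.35000000e-02]
[218 156  33  24 754] [233.86604775 167.9801061 ] [ 0.55567275 -0.06644001  0.0735    ]
[317 190  17  18 172] [325.53488372 199.34302326] [ 0.50906525 -0.16416073  0.0735    ]
[273 195  12  14 117] [278.65811966 202.1965812 ] [ 0.51116001 -0.11118946  0.0735    ]
(146, 128) [0.61474548 0.0297362  0.07      ]
(338, 125) [ 0.59091942 -0.1843198   0.07      ]
(153, 218) [0.50651666 0.04385997 0.07      ]
(334, 219) [ 0.48293466 -0.17305239  0.07      ]
(141, 120) [0.62498431 0.03445212 0.07      ]
(346, 117) [ 0.59905602 -0.19382636  0.07      ]
(149, 223) [0.50060586 0.05097761 0.07      ]
(340, 223) [ 0.47713436 -0.17995214  0.07      ]
```

View pics/w1c.png

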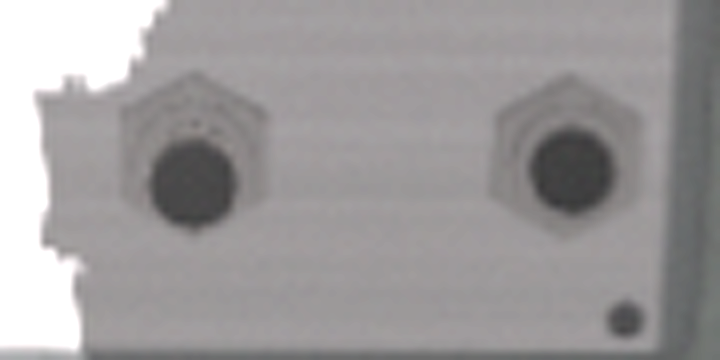

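The left breaker at (-66,-45) is the tripped one: its button is larger and sits further off its nut. The pose estimates agree: deck centre (0.550,-0.0715), yaw -0.11, rocker middle (0.558,0.000), tripped button (0.515,-0.112). Now I'll hover over the rocker's front end.

```bash
python3 -m inch '[0,0.015,0.6,-0.3,0,0,0, 0,0.015,0.6,-0.5,0,0,0, 0,0.015,0.6,-0.9,0,0,0, 0,0.015,0.6,-0.9,0,0,0, 0,0.015,0.6,-0.9,0,0,0]'
python3 - <<'E'
from bench import *
import cv2
c=capture("wrist");cv2.imwrite("pics/w2.png",cv2.resize(c["color"][60:330,120:480],None,fx=2,fy=2))
E
```

```text
time_s: 2.15
tcp_pos: [0.5375, -0.0006, 0.1177]
tool_rot: [-0.0, 0.999, -0.054, -0.003]
ft_force: [-0.2, -0.3, 0.7]
finger_gap: 0.001
grip_force: 0.0
```

View pics/w2.png

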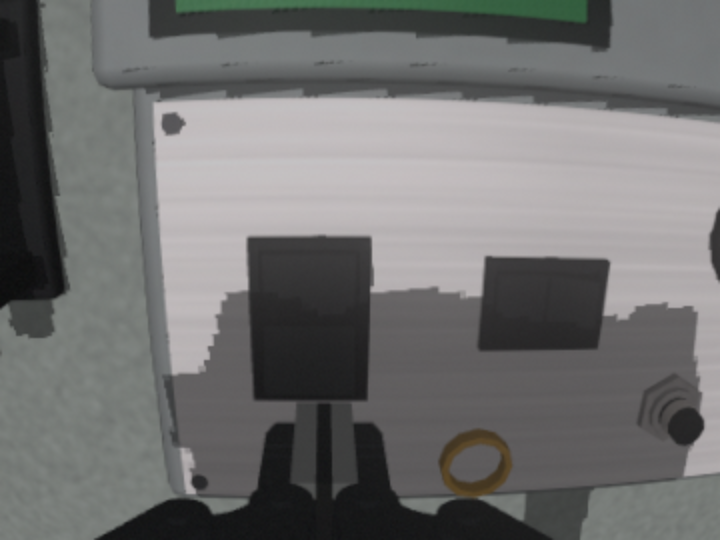

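The close view shows the tip in front of the rocker, with the rocker's centre column at 310 and the tool's at 323, so it needs about 3 mm to the left. The tripped breaker's raised button is visible at (686,425). I'll correct and press the front end.

```bash
python3 -m inch '[0,0.012,0.014,0,0,0,0, 0,0.012,0.014,-0.06,0,0,0, 0,0.012,0.014,-0.075,0,0,0, 0,0.012,0.014,-0.085,0,0,0, 0,0.012,0.014,-0.095,0,0,0, 0,0.012,0.014,-0.105,0,0,0, 0,0.012,0.014,-0.105,0,0,0]'
```

```text
time_s: 3.08
tcp_pos: [0.5417, 0.0033, 0.0992]
tool_rot: [-0.0, 0.999, -0.053, -0.0]
ft_force: [0.3, -0.2, 0.3]
finger_gap: 0.002
grip_force: 0.4
```

```bash
python3 -m inch '[0,0,0,-0.01,0,0,0, 0,0,0,-0.01,0,0,0, 0,0,0,-0.02,0,0,0, 0,0,0,-0.02,0,0,0]'; python3 -m inch '[0,0,0,-0.005,0,0,0, 0,0,0,-0.005,0,0,0]'
```

```text
time_s: 3.58
tcp_pos: [0.5417, 0.0033, 0.0951]
tool_rot: [-0.0, 0.999, -0.053, -0.0]
ft_force: [0.0, 0.4, 0.1]
finger_gap: 0.002
grip_force: 0.0
time_s: 3.82
tcp_pos: [0.5418, 0.0033, 0.0944]
tool_rot: [-0.0, 0.999, -0.053, 0.0]
ft_force: [-2.8, -0.5, 4.7]
finger_gap: 0.002
grip_force: 2.2
```

```bash
python3 -m inch '[0,0,0,-0.005,0,0,0, 0,0,0,-0.005,0,0,0]';python3 -m inch '[0,0,0,-0.005,0,0,0, 0,0,0,-0.005,0,0,0]'
```

```text
time_s: 4.08
tcp_pos: [0.5418, 0.0033, 0.0942]
tool_rot: [0.0, 0.999, -0.053, 0.0]
ft_force: [-7.1, 1.8, 17.2]
finger_gap: -0.004
grip_force: 8.6
time_s: 4.32
tcp_pos: [0.5419, 0.0033, 0.0941]
tool_rot: [0.0, 0.999, -0.053, 0.001]
ft_force: [-14.3, 1.4, 30.1]
finger_gap: -0.001
grip_force: 14.7
```

It has reached the hard stop. I'll lift and check.

```bash
python3 -m inch '[0,0,0,0.1,0,0,0, 0,0,0,0.2,0,0,0, -0,-0.15,0,0.4,0,0,0, 0,-0.15,0,0.4,0,0,0, 0,-0.15,0,0.4,0,0,0]'
python3 - <<'E'
from bench import *
import cv2,pickle
s=state();c=capture("wrist");cv2.imwrite("pics/w3.png",cv2.resize(c["color"][90:290,160:400],None,fx=3,fy=3))
pickle.dump((s["tcp_pos"],s["tool_rot"],c),open("w3.pkl","wb"))
E
```

```text
time_s: 4.95
tcp_pos: [0.5118, 0.0033, 0.1719]
tool_rot: [-0.0, 0.999, -0.053, 0.0]
ft_force: [-0.6, -0.6, -0.3]
finger_gap: -0.002
grip_force: 0.0
```

View pics/w3.png

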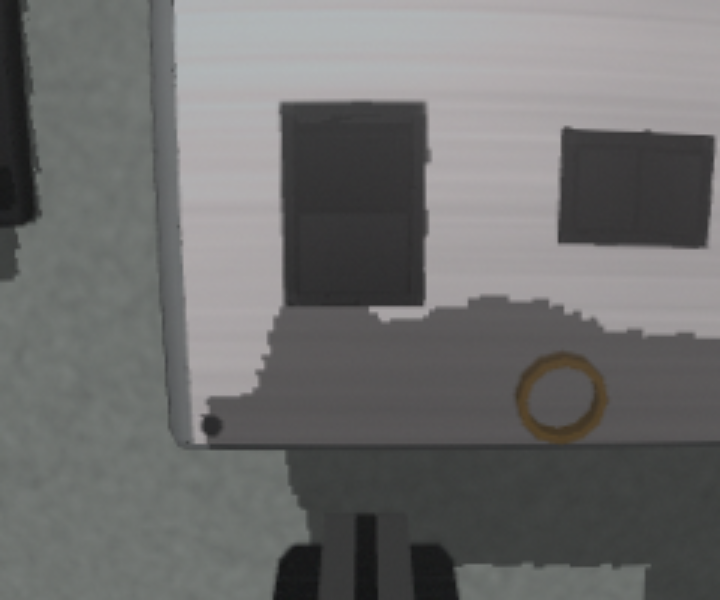

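The back half has now risen and the front half lies level at the stop, so the power is off. The ring and the small rocker are undisturbed. Next I'll go over the tripped breaker, with a close look to check alignment.

```bash
python3 -m inch '[0,0.015,-0.575,0,0,0,0, 0,0.015,-0.575,0,0,0,0, 0,0.015,-0.575,-0.2,0,0,0, 0,0.015,-0.575,-0.2,0,0,0, 0,0.015,-0.575,-0.2,0,0,0]'
python3 - <<'E'
from bench import *;from h import *
s=state();c=capture("wrist");g=c["color"];cv2.imwrite("pics/w4.png",cv2.resize(g[130:330,160:400],None,fx=3,fy=3))
P=(s["tcp_pos"],s["tool_rot"]);print(P)
m=(g.max(2)<60).astype(np.uint8)
n,l,st,ce=cv2.connectedComponentsWithStats(m)
for i in range(1,n):
    if 60<st[i,4]<3000: print(st[i],ce[i],ray(c,ce[i],.087,P))
E
```

```text
time_s: 5.62
tcp_pos: [0.5151, -0.1114, 0.1328]
tool_rot: [-0.0, 0.999, -0.053, -0.0]
ft_force: [0.3, 0.1, 0.4]
finger_gap: -0.0
grip_force: 0.0
(array([ 0.51510242, -0.11136925,  0.13279868]), array([-1.14353115e-04,  9.98587936e-01, -5.31235583e-02, -9.60047665e-05]))
[  24    0  156   89 2932] [101.51637108  47.723397  ] [ 0.6476624  -0.02397483  0.087     ]
[293  80 126  10 300] [359.42333333  84.19      ] [ 0.60523188 -0.16112736  0.087     ]
[424 162  16  24 121] [429.85950413 173.6446281 ] [ 0.55402315 -0.2001042   0.087     ]
[ 169  165   62   45 2570] [199.47937743 187.36653696] [ 0.55913421 -0.07053804  0.087     ]
[358 237  20  20 299] [367.36120401 246.35451505] [ 0.51340944 -0.16156055  0.087     ]
[   0  328   42   62 1103] [ 18.49864007 352.80870354] [0.41937922 0.16397031 0.087     ]
```

View pics/w4.png

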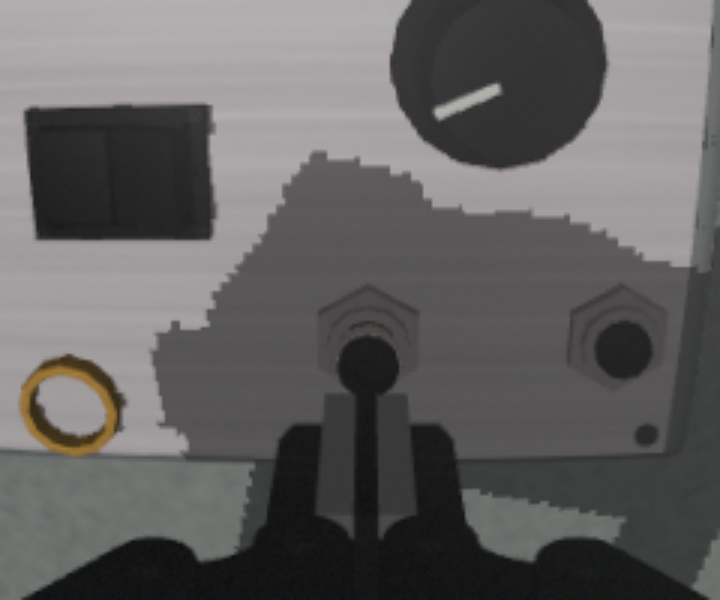

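The tip is lined up with the tripped button: the button's at crop (368,367) and works out to about (0.5155,-0.112), with the white band hidden under its head. The set breaker, at (624,350), is clear of the tip. I'll press.

```bash
python3 -m inch '[0,0,0,-0.1,0,0,0, 0,0,0,-0.12,0,0,0, 0,0,0,-0.13,0,0,0, 0,0,0,-0.14,0,0,0, 0,0,0,-0.15,0,0,0, 0,0,0,-0.16,0,0,0, 0,0,0,-0.165,0,0,0, 0,0,0,-0.165,0,0,0]'; python3 -m inch '[0,0,0,-0.005,0,0,0, 0,0,0,-0.005,0,0,0]'
```

```text
time_s: 6.68
tcp_pos: [0.5148, -0.1118, 0.0993]
tool_rot: [0.0, 0.999, -0.054, 0.0]
ft_force: [2.0, 0.5, 3.7]
finger_gap: 0.001
grip_force: 1.4
time_s: 6.92
tcp_pos: [0.5149, -0.1118, 0.0989]
tool_rot: [0.0, 0.999, -0.053, 0.0]
ft_force: [-1.1, 1.9, 10.8]
finger_gap: -0.003
grip_force: 6.0
```

```bash
python3 -m inch '[0,0,0,-0.007,0,0,0, 0,0,0,-0.007,0,0,0]' && python3 -m inch '[0,0,0,0.08,0,0,0, 0,0,0,0.2,0,0,0, 0,0,0,0.2,0,0,0]'
python3 - <<'E'
from bench import *;from h import *
s=state();c=capture("wrist");g=c["color"];cv2.imwrite("pics/w5.png",cv2.resize(g[130:330,160:400],None,fx=3,fy=3))
E
```

```text
time_s: 7.18
tcp_pos: [0.515, -0.1119, 0.0986]
tool_rot: [0.0, 0.999, -0.053, 0.001]
ft_force: [-7.5, 4.0, 29.1]
finger_gap: 0.001
grip_force: 14.7
time_s: 7.55
tcp_pos: [0.5152, -0.112, 0.1384]
tool_rot: [0.0, 0.999, -0.053, 0.001]
ft_force: [0.9, 0.8, 0.4]
finger_gap: 0.0
grip_force: 0.0
```

View pics/w5.png

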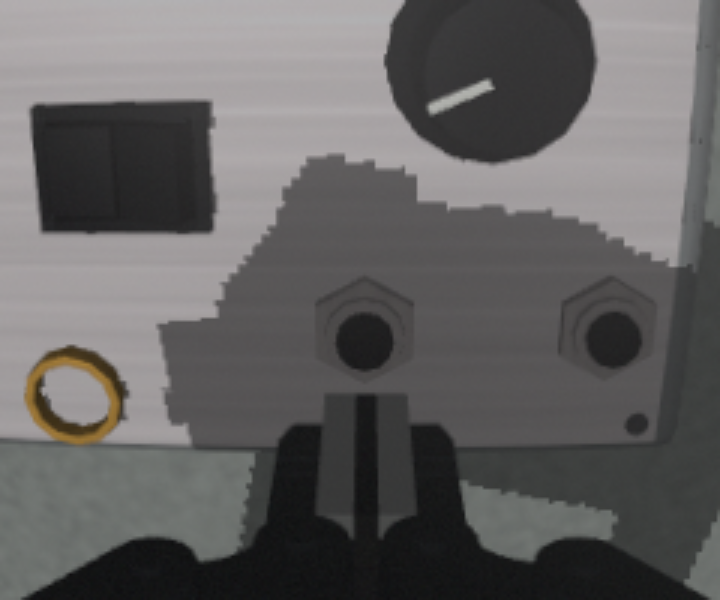

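Both buttons now stand equally, at (364,341) and (613,339), so the tripped one is in. Next is the rocker's back end.

```bash
python3 -m inch '[0,0.3,0.555,0,0,0,0, 0,0.3,0.555,0,0,0,0, 0,0.3,0.555,0,0,0,0, 0,0.3,0.555,0,0,0,0, 0,0.3,0.555,-0.1,0,0,0, 0,0.3,0.555,-0.16,0,0,0, 0,0.3,0.555,-0.16,0,0,0]' && python3 -m inch '[0,0,0,-0.015,0,0,0, 0,0,0,-0.03,0,0,0, 0,0,0,-0.04,0,0,0, 0,0,0,-0.05,0,0,0, 0,0,0,-0.06,0,0,0, 0,0,0,-0.06,0,0,0]'
```

```text
time_s: 8.48
tcp_pos: [0.574, -0.0015, 0.104]
tool_rot: [-0.0, 0.999, -0.054, -0.001]
ft_force: [-0.1, -0.6, 0.9]
finger_gap: -0.002
grip_force: 0.0
time_s: 9.22
tcp_pos: [0.575, -0.0007, 0.0942]
tool_rot: [0.0, 0.999, -0.053, 0.001]
ft_force: [-5.3, -0.4, 20.5]
finger_gap: 0.001
grip_force: 10.1
```

```bash
python3 -m inch '[0,0,0,-0.005,0,0,0, 0,0,0,-0.005,0,0,0]' && python3 -m inch '[0,0,0,0.1,0,0,0, 0,0,0,0.25,0,0,0, 0,-0.3,0,0.5,0,0,0, 0,-0.3,0,0.5,0,0,0, 0,-0.3,0,0.5,0,0,0, 0,-0.3,0,0.5,0,0,0]'
python3 - <<'E'
from bench import *;from h import *
s=state();c=capture("wrist");g=c["color"];cv2.imwrite("pics/w6.png",cv2.resize(g[90:290,160:400],None,fx=3,fy=3))
E
```

```text
time_s: 9.48
tcp_pos: [0.5751, -0.0007, 0.094]
tool_rot: [0.0, 0.999, -0.053, 0.001]
ft_force: [-10.3, 1.4, 30.7]
finger_gap: -0.0
grip_force: 15.6
time_s: 10.22
tcp_pos: [0.515, -0.0007, 0.1907]
tool_rot: [-0.0, 0.999, -0.053, -0.001]
ft_force: [-0.1, -0.5, -0.6]
finger_gap: 0.003
grip_force: 0.0
```

View pics/w6.png

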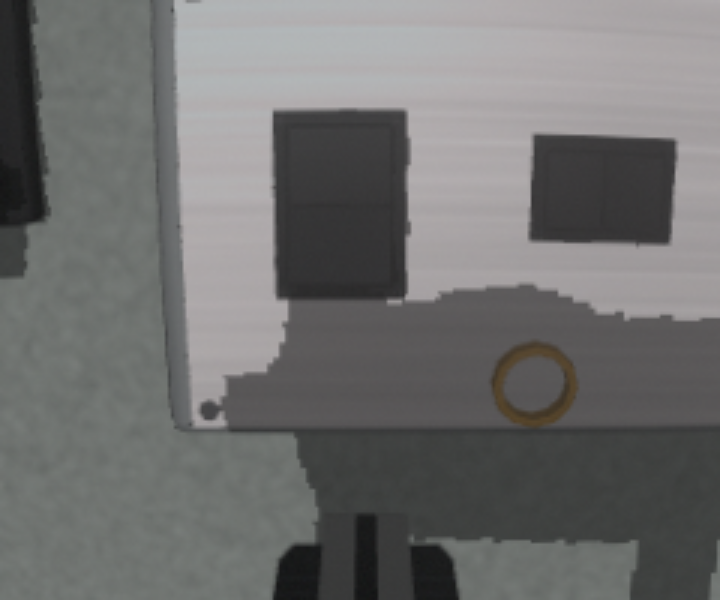

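The rocker's back half is now level and its front half raised, so it is on. The ring and the small rocker haven't moved and the arm is clear, so I'm handing in.

```bash
python3 -c "
from bench import *
print(finish_job())"
```

```text
the job is handed in; nothing more can be done
None
```

The job is handed in: I switched the power rocker off, pushed the tripped breaker at (-66, -45) fully in, and switched the rocker back on, with nothing else touched as far as the pictures show, in about 10 s of robot time.

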